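# Press the loose blue paint cake home

### The arm

A 6-joint arm with a two-finger parallel gripper is mounted at the origin on the work surface. World frame = base frame: x ahead of the robot, y to its left, z up, the work surface at z = 0. Lengths are in m, angles in rad, forces in N, time in s.
With the tool pointing down it reaches from about 0.425 to 0.95 m from the base axis. Payload 3.5 kg.
Tool frame: the origin (TCP) lies at the very end of the fingers, on their centre line; the grasp point (between the pads) lies ctrl.grip_point_offset behind it (ctrl.grip_point_offset is the distance from the TCP to the grasp point, in m); z points along the fingers, y is the direction in which the jaws open and shut (so a half turn about z gives the same grasp; the last joint's range is limited). The gripper opens to 85 mm and grips with 20 to 120 N. Pads are 22 mm wide; open, the fingers measure 114 mm over their backs; the gripper's body (76 mm by 85 mm) begins 54 mm behind the grasp point. The pads swing forward as they close: fully open they stand 13 mm farther back than shut.
Start: joints at [0.951, 0.286, 1.577, -0, 1.279, -0.15], TCP at [0.306, 0.602, 0.231] pointing down, gripper open.
Joint ranges: [-2.77, 2.77], [-0.9, 2.22], [0.21, 2.48], [-1.53, 4.67], [0.24, 2.81], [-2.84, 2.84]. Speed limits (rad/s): [2.79, 2.79, 3.14, 3.14, 3.14, 3.14].

### API

Orientations are given as a unit quaternion [x, y, z, w].
In Python, from plant import telemetry, imaging, ticket, finder, ctrl gives the robot as it stands. The module is installed in compiled form; this text tells all that it offers.
- The arm moves only by the shell command python3 -m crank 'ROWS' [FORCE]. ROWS is JSON, a list of rows, each a list of 7 numbers: the shift along the tool's x, y, z scaled (see below), then the turn, a rotation vector about the tool's x, y, z scaled (see below), then the opening, from 0 (shut) to 1 (fully open). A call has 1 to 12 rows; each row is the pose to reach, as a shift and turn from the pose commanded when the call began, along the tool's axes at that moment; what a row does not reach only later rows make up. The controller multiplies each number of a shift by 0.15 m and each number of a turn by 90 degrees. A row lasts 1/10 s, in which the tool goes at most 50 mm and 8.59 degrees, less where a joint would pass 70% of its speed; a pose out of reach is approached as far as the arm can. A call with a number of a shift or a turn outside -1 to 1 is refused whole. A call with a gripper value outside its range is refused whole. The fingers move at their own pace and stop on an object; FORCE is the grip in N (left out, the last holds). Time passes only in rows, so rows that repeat a pose let the fingers close. It gives the time, the measured TCP pose, the force and the opening at its end, in the units of the state.
- telemetry.get_state(): the state, without advancing time (a new reading comes with each control period).
- imaging.read_camera(name): name is "side" or "top" or "wrist"; returns a dict with "pixels" (384x512x3 uint8, red, green, blue), "vfov" (degrees; the focal length in pixels is half the picture's height over the tangent of half this angle, whatever the lens; pixels are square), "cx", "cy" (the principal point, pixels), "rvec" (rotation vector, rad) and "tvec" (3), from world to camera coordinates, as OpenCV has them. Camera axes: x right, y down, z forward; pixel columns grow to the right and rows downward; lengths in m; the calibration is good to about 2 mm. A picture is of the moment at which its call begins. There is no depth.
- ticket.sign_off(): hands the job in, once; it reports no verdict.
Trained networks look in a picture, given as the dict that the camera call returned (one of the last four; its "shot" number tells which), for a name from the list of things; names that differ only in an ending like _2 or _b are one class to them, and where a whole thing is asked for, a point or a joint stands for the part that bears it (a point fixed in the world has none). Each returns a list of dicts, best first, with "confidence" (0 to 1); they miss things now and then, are a little off and sometimes report something else, mostly with a low value. They report only what shows in the picture. A call takes as long as a camera call.
- finder.masks_of(label, picture): "pixels" (384x512 bool, what is visible of it) and "extent" ([left, top, right, bottom] in pixels, round what is visible of it).
- finder.pinpoint(label, picture): "location" ([row, column] in pixels: a listed point, or the origin of a listed thing).
The state is a dict: "time": time; "qpos": joint angles; "dq": joint speeds; "joint_efforts": joint torques, N m; "eef_pos": TCP position; "tcp_rot": TCP orientation; "contact_force": force on the tool from outside, world axes, zero at the start; "wrist_torque": the same for the moment, N m; "opening": opening from 0.0 (shut) to 1.0 (fully open).
Only numpy, scipy, OpenCV 4.12 (cv2) and the standard library are available. Lean on these libraries where they do the work, as an engineer would, in place of code of your own. Each camera call takes 0.05 s, during which the arm holds its last target.

### The job

In the six-colour paint tray, the blue cake and the pink cake both stand up out of their seats. With the fingertips, gently press the blue cake straight down until it is fully home, then withdraw upward by about a hand's breadth. Leave the pink cake standing and do not touch any of the other cakes, or disturb the mug, jar, brush or ink bottle; nothing is to be lifted.

Things in the scene. Friction and masses are not known exactly. Their poses are not given: they have to be found in the camera images.
- tray: Grey plastic paint tray, 166 mm (its x) by 238 mm (its y), fixed to the table, flat deck 16 mm above the table; origin at the centre of its underside, z up. It has six round seats, 2 along its x by 3 along its y at 70 mm spacing, centred on the tray; any colour may be in any seat.
- blue_top (a point): Centre of the flat top face of the blue paint cake, a 54 mm diameter hard disc. This is the cake to press. Fully home, its top lies 20 mm above the table (4 mm above the deck); at the start it stands 6 to 8 mm higher than that. It slides straight down against about 3 N of friction, stops hard at home and stays where it is left. It breaks when pressed with more than about 40 N.
- cake_blue (a joint): How far the blue cake has been pushed down, in m: 0.010 is fully home, 0.002 to 0.004 at the start.
- pink_top (a point): Centre of the top of the pink cake, same kind of disc, which also stands 6 to 8 mm above its home height; it is to be left standing.
- yellow_top (a point): Centre of the top of the yellow cake, same kind of disc, already home (top 20 mm above the table); not to be touched.
- green_top (a point): Centre of the top of the green cake, same kind of disc, already home (top 20 mm above the table); not to be touched.
- black_top (a point): Centre of the top of the black cake, same kind of disc, already home (top 20 mm above the table); not to be touched.
- white_top (a point): Centre of the top of the white cake, same kind of disc, already home (top 20 mm above the table); not to be touched.
- mug: White mug, 80 mm wide, 80 mm tall, loose, beside one short end of the tray, its handle on the side towards the robot; origin at the centre of its foot.
- jar: Green glass water jar, 72 mm wide, 72 mm tall, loose, beside the other short end of the tray; origin at the centre of its foot.
- brush: Paint brush with a blue handle, 190 mm long, lying along its own x, loose on the table beyond the tray's far long side; origin on its underside.
- ink: Small amber ink bottle with a black cap, 40 mm wide, 60 mm tall, loose, beyond the tray's far long side; origin at the centre of its foot.

How it is judged:
By the outcome, as a careful person would: the job done as asked, in the order asked, and still so for the second after the job is handed in, with the robot touching nothing.
It also fails if it takes over 32 s, if anything falls off the work surface, if the arm or the gripper's body presses on something with over 40 N, if the wrist force passes 120 N, or if a joint passes its speed limit or range.

## Working session

There is one attempt and no reset: what is moved stays moved. The work goes in short steps, Python scripts to look and compute and a shell command to move; the robot and the scene stay as the last step left them, time stands still between calls to the robot, and variables do not carry over. Pictures are saved under pics/ and viewed, and the job is handed in when it is done.

```bash
mkdir -p pics
cat > h.py <<'E'
import numpy as np, cv2
from plant import telemetry, imaging, ticket, finder, ctrl
def ray(p,rc):
    f=192/np.tan(np.radians(p["vfov"])/2)
    R=cv2.Rodrigues(np.array(p["rvec"],float))[0];t=np.array(p["tvec"],float)
    d=R.T@np.array([(rc[1]-p["cx"])/f,(rc[0]-p["cy"])/f,1.]);return -R.T@t,d
def at(p,rc,z):
    c,d=ray(p,rc);return c+d*(z-c[2])/d[2]
def px(p,X):
    f=192/np.tan(np.radians(p["vfov"])/2)
    R=cv2.Rodrigues(np.array(p["rvec"],float))[0];q=R@np.array(X)+np.array(p["tvec"]);return [p["cy"]+f*q[1]/q[2],p["cx"]+f*q[0]/q[2]]
def save(p,n): cv2.imwrite("pics/"+n,p["pixels"][:,:,::-1])
E
python3 - <<'E'
from h import *
s=telemetry.get_state();print(s,ctrl.grip_point_offset)
for c in ["top","side"]:
    p=imaging.read_camera(c);save(p,c+"0.png")
    print(c,p["vfov"],{k:v for k,v in p.items() if k!="pixels"})
    for n,z in [("blue_top",.027),("pink_top",.027),("yellow_top",.02),("green_top",.02),("black_top",.02),("white_top",.02),("tray",0),("mug",0),("jar",0),("ink",0),("brush",0)]:
        for r in finder.pinpoint(n,p)[:2]: print(n,np.round(r["location"],1),round(r["confidence"],2),np.round(at(p,r["location"],z),4))
E
```

```text
{'time': 0.0, 'qpos': array([ 9.50998919e-01,  2.87189898e-01,  1.57822967e+00, -1.31715656e-06,
        1.27862396e+00, -1.49980544e-01]), 'dq': array([-3.59296311e-04, -1.61178856e-04, -9.79572275e-05,  1.09893004e-03,
        9.39544644e-04,  9.02273448e-04]), 'joint_efforts': array([ 1.12697329e-03, -4.05970645e+01, -2.92634547e+01, -7.05614639e-05,
        5.61677531e-03, -1.20462241e-05]), 'eef_pos': array([0.30514733, 0.6013192 , 0.22990253]), 'tcp_rot': array([ 2.32753573e-01,  9.72534972e-01, -1.13601889e-03, -4.59512845e-04]), 'contact_force': array([-0.52687801, -0.68332453, -0.14837331]), 'wrist_torque': array([-0.03652232, -0.06048579, -0.00569189]), 'opening': 0.9987000643814149} 0.0187
top 55.5834074205997 {'vfov': 55.5834074205997, 'cx': 252.3150787119663, 'cy': 190.08295391136068, 'rvec': array([ 2.0593538 , -2.12203405,  0.26001014]), 'tvec': array([0.05689451, 0.59385558, 0.71368629]), 'shot': 1}
blue_top [209.8 235.6] 0.96 [0.5622 0.078  0.027 ]
pink_top [211.1 210.9] 0.74 [0.5609 0.1339 0.027 ]
pink_top [240.  244.2] 0.72 [0.4935 0.0602 0.027 ]
yellow_top [242.6 
[... 647 characters left out ...]
 2}
blue_top [201.2 242.6] 0.83 [0.5565 0.0636 0.027 ]
pink_top [210.9 224. ] 0.49 [0.4959 0.0552 0.027 ]
yellow_top [200.7 208. ] 0.66 [0.4802 0.1217 0.02  ]
yellow_top [211.1 259.2] 0.42 [0.5784 0.0133 0.02  ]
green_top [211.4 261.5] 0.79 [0.583  0.0091 0.02  ]
black_top [223.2 238.2] 0.59 [0.5089 0.0021 0.02  ]
black_top [200.7 282.1] 0.51 [0.6536 0.0167 0.02  ]
white_top [188.  227.7] 0.7 [0.5519 0.1426 0.02  ]
tray [211.4 237.1] 0.78 [0.5375 0.0619 0.    ]
mug [173.5 190.7] 0.58 [0.4973 0.2877 0.    ]
jar [253.3 301.4] 0.62 [ 0.599  -0.1487  0.    ]
ink [165.  243.6] 0.71 [0.6592 0.2418 0.    ]
ink [184.1 229.3] 0.46 [0.5749 0.179  0.    ]
brush [200.8 283.6] 0.76 [0.6704 0.0328 0.    ]
```

Run:
```python
import cv2
a=cv2.imread("pics/top0.png");cv2.imwrite("pics/topz.png",cv2.resize(a[140:290,110:360],None,fx=3,fy=3,interpolation=2))
a=cv2.imread("pics/side0.png");cv2.imwrite("pics/sidez.png",cv2.resize(a[130:280,150:350],None,fx=4,fy=4,interpolation=2))
```

```text
(no output)
```

View pics/topz.png

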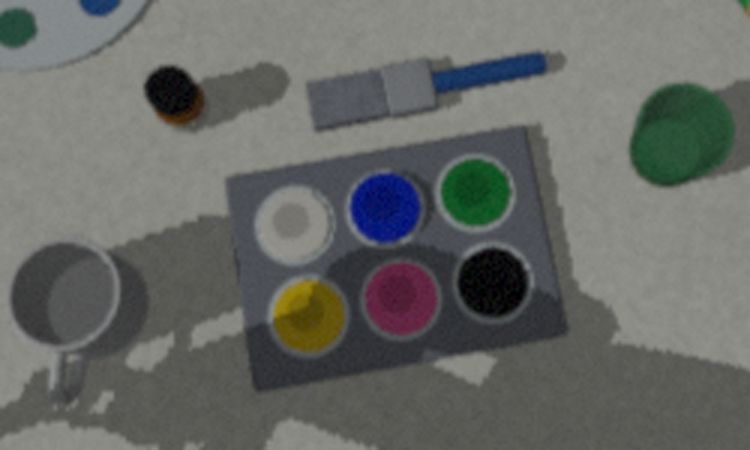

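View pics/sidez.png

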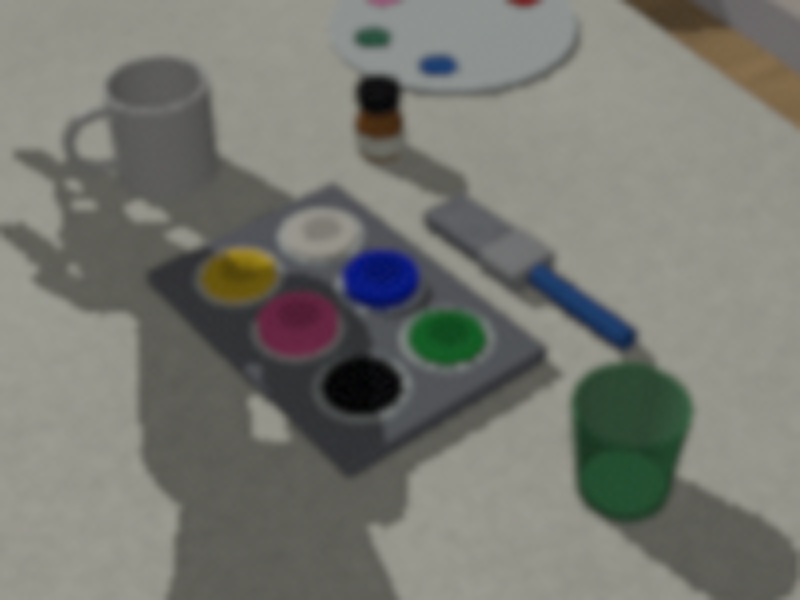

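The top view shows blue at about (239, 209), in the middle of the far row. Pink is at (243, 240), in front of it. White and green sit on either side of blue. I'll refine with mask centroids and the tray grid.

Run:
```python
from h import *
P={}
zs=dict(blue=.027,pink=.027,yellow=.02,green=.02,black=.02,white=.02)
lay=dict(white=(1,1),blue=(1,0),green=(1,-1),yellow=(-1,1),pink=(-1,0),black=(-1,-1))
for c in ["top","side"]:
    p=imaging.read_camera(c)
    A=[];B=[]
    for n,z in zs.items():
        ms=finder.masks_of(n+"_top",p)
        for m in ms[:2]:
            rr,cc=np.nonzero(m["pixels"]);ctr=[rr.mean(),cc.mean()]
            e=m["extent"];ec=[(e[1]+e[3])/2,(e[0]+e[2])/2]
            print(c,n,round(m["confidence"],2),len(rr),np.round(ctr,1),np.round(ec,1),np.round(at(p,ctr,z)[:2],4))
    if c=="top":
        for u,v in [(227,177),(525,127),(567,332),(258,390)]: print(np.round(at(p,[140+v/3,110+u/3],.016)[:2],4))
    else:
        for u,v in [(333,185),(547,353),(350,475),(150,275)]: print(np.round(at(p,[130+v/4,150+u/4],.016)[:2],4))
```

```text
top blue 0.77 449 [209.5 237.9] [208.9 236.6] [0.5626 0.0728]
top pink 0.97 411 [239.5 243.2] [240.6 245.6] [0.4947 0.0624]
top yellow 0.59 453 [245.3 212.5] [245.  213.4] [0.4846 0.1313]
top green 0.58 429 [204.1 268.1] [204.3 268. ] [0.5747 0.0037]
top black 0.64 414 [233.6 273.8] [233.6 273.4] [ 0.5065 -0.0065]
top white 0.62 414 [214.8 207.2] [216.  207.3] [0.5539 0.1431]
[0.5932 0.1934]
[ 0.6261 -0.0381]
[ 0.4674 -0.0611]
[0.432  0.1682]
side pink 0.51 276 [210. 223.] [209.7 222.7] [0.4952 0.0595]
side yellow 0.6 204 [197.9 209.2] [199.4 212.4] [0.488  0.1305]
side yellow 0.58 229 [198.8 244.7] [198.2 243.6] [0.5703 0.0765]
side green 0.65 206 [213.7 261.1] [212.1 261. ] [0.5776 0.0023]
side black 0.81 238 [225.5 239.6] [226.6 240.8] [ 0.508 -0.007]
side black 0.43 243 [199.3 244.5] [201.6 245.4] [0.5685 0.075 ]
side white 0.69 185 [188.1 229. ] [186.8 230.1] [0.5548 0.1401]
[0.5939 0.1879]
[ 0.6278 -0.0434]
[ 0.4676 -0.0695]
[0.4365 0.1631]
```

```bash
python3 -m crank '[[-0.25,-0.19,0,0,0,0,0],[-0.52,-0.39,0,0,0,0,0],[-0.79,-0.59,0,0,0,0,0],[-0.79,-0.59,0,0,0,0,0]]' 20
python3 -m crank '[[-0.25,-0.19,0,0,0,0,0],[-0.52,-0.39,0,0,0,0,0],[-0.79,-0.59,0,0,0,0,0],[-0.79,-0.59,0,0,0,0,0]]'
python3 -m crank '[[-0.25,-0.19,0,0,0,0,0],[-0.52,-0.39,0,0,0,0,0],[-0.79,-0.59,0,0,0,0,0],[-0.79,-0.59,0,0,0,0,0]]'
python3 -m crank '[[-0.25,-0.19,0,0,0,0,0],[-0.52,-0.39,0,0,0,0,0],[-0.79,-0.59,0,0,0,0,0],[-0.79,-0.59,0,0,0,0,0],[-0.79,-0.59,0,0,0,0,0]]'
python3 - <<'E'
from h import *
for c in ["top","side","wrist"]: save(imaging.read_camera(c),c+"1.png")
s=telemetry.get_state();print(s)
E
```

```text
time: 2.3
eef_pos: [0.3734, 0.4652, 0.2313]
tcp_rot: [0.235, 0.972, -0.001, 0.001]
contact_force: [-0.6, 0.9, -0.8]
opening: 0.326
time: 2.7
eef_pos: [0.439, 0.333, 0.2316]
tcp_rot: [0.235, 0.972, -0.0, 0.001]
contact_force: [-1.3, 1.3, -0.4]
opening: 0.003
time: 3.1
eef_pos: [0.5046, 0.2007, 0.2317]
tcp_rot: [0.235, 0.972, -0.0, 0.001]
contact_force: [-0.1, 0.4, -0.1]
opening: 0.004
time: 3.6
eef_pos: [0.5682, 0.072, 0.2312]
tcp_rot: [0.233, 0.972, 0.0, -0.0]
contact_force: [-0.1, 1.1, 0.6]
opening: -0.001
{'time': 3.75, 'qpos': array([-4.86309154e-02,  6.12736478e-02,  1.83383871e+00,  5.92127379e-04,
        1.24693613e+00, -1.15203922e+00]), 'dq': array([ 0.00462173, -0.00518216,  0.00183034, -0.00287934, -0.00162302,
       -0.00227666]), 'joint_efforts': array([-4.78468817e-01, -3.12305975e+01, -2.90644526e+01, -1.25046959e-02,
       -6.42402199e-03,  3.71716582e-03]), 'eef_pos': array([0.56735015, 0.07354701, 0.23120945]), 'tcp_rot': array([ 2.31664395e-01,  9.72795702e-01,  2.33920163e-04, -2.75667418e-04]), 'contact_force': array([-0.37338959, -0.35554814,  0.89259924]), 'wrist_torque': array([0.01276596, 0.0111301 , 0.03723464]), 'opening': -0.00029624829845676374}
```

Run:
```python
from h import *
p=imaging.read_camera("wrist")
for n in ["blue","pink","white","green"]:
    for m in finder.masks_of(n+"_top",p)[:1]:
        rr,cc=np.nonzero(m["pixels"]);z=.027 if n in("blue","pink") else .02
        print(n,round(m["confidence"],2),m["extent"],np.round(at(p,[rr.mean(),cc.mean()],z),4))
    for r in finder.pinpoint(n+"_top",p)[:1]: print(n,r["confidence"],np.round(at(p,r["location"],z),4))
print(px(p,[.5675,.0735,.027]))
```

```text
blue 0.84 [230.9, 148.6, 271.0, 192.1] [0.5639 0.0744 0.027 ]
blue 0.73 [0.5659 0.0724 0.027 ]
pink 0.63 [197.9, 100.6, 239.7, 148.8] [0.4955 0.0638 0.027 ]
pink 0.63 [0.4934 0.0678 0.027 ]
white 0.57 [277.9, 122.1, 318.5, 158.9] [0.5534 0.1428 0.02  ]
white 0.82 [0.5541 0.1443 0.02  ]
green 0.71 [276.0, 117.7, 319.2, 161.5] [0.5537 0.1432 0.02  ]
green 0.76 [0.5741 0.0082 0.02  ]
[np.float64(173.07466686315107), np.float64(252.79858468514587)]
```

View pics/wrist1.png

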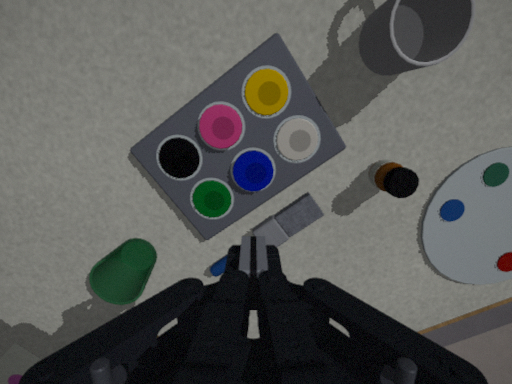

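View pics/side1.png

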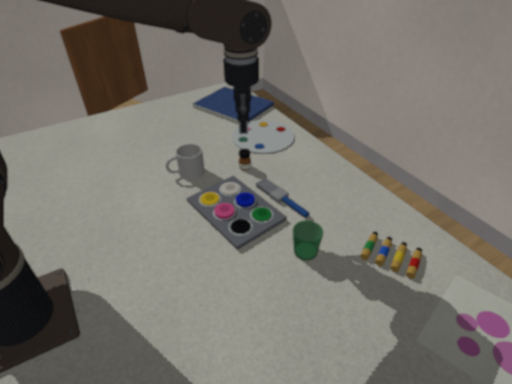

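The wrist view shows blue at pixel (252, 171), which works out to about (0.564, 0.074), and all the views agree within a few mm. Next I correct by 2 mm and descend to a hover.

```bash
python3 -m crank '[[0.015,-0.015,0.2,0,0,0,0],[0.015,-0.015,0.5,0,0,0,0],[0.015,-0.015,0.8,0,0,0,0],[0.015,-0.015,1,0,0,0,0],[0.015,-0.015,1,0,0,0,0]]'
python3 -m crank '[[0,0,0.1,0,0,0,0],[0,0,0.2,0,0,0,0],[0,0,0.25,0,0,0,0],[0,0,0.25,0,0,0,0]]'
python3 - <<'E'
from h import *
for c in ["top","side","wrist"]:
    p=imaging.read_camera(c);save(p,c+"2.png")
    q=px(p,[.565,.073,.03]);r,cc=int(q[0]),int(q[1]);a=p["pixels"][max(r-60,0):r+60,max(cc-80,0):cc+80,::-1]
    cv2.imwrite("pics/%sz2.png"%c,cv2.resize(a,(640,480),interpolation=2))
s=telemetry.get_state();print(s["eef_pos"],s["contact_force"],s["opening"])
E
```

```text
time: 4.7
eef_pos: [0.5607, 0.0708, 0.0759]
tcp_rot: [0.233, 0.972, -0.001, -0.006]
contact_force: [-0.9, -0.0, -0.6]
opening: -0.002
time: 5.1
eef_pos: [0.5644, 0.0707, 0.043]
tcp_rot: [0.233, 0.973, -0.0, -0.001]
contact_force: [0.4, -0.3, 0.3]
opening: -0.001
[0.56559224 0.07062919 0.04464338] [ 0.67156071 -0.15090278 -0.15953089] -0.001004151817534899
```

View pics/sidez2.png

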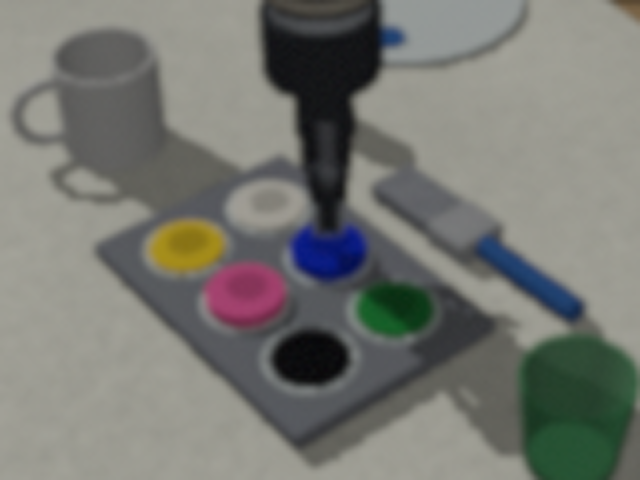

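View pics/wristz2.png

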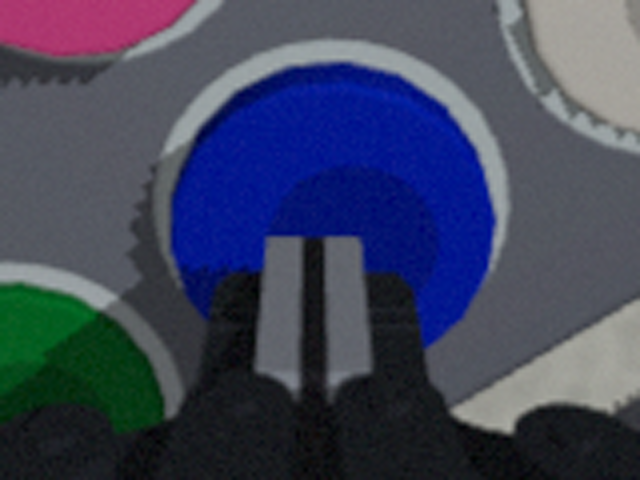

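Run:
```python
from h import *
s=telemetry.get_state();e=s["eef_pos"]
p=imaging.read_camera("wrist")
q=px(p,[.565,.073,.03]);r0,c0=int(q[0])-60,int(q[1])-80;r0=max(r0,0)
print(e,px(p,e),px(p,[e[0],e[1],.027]),r0,c0)
for u,v in [(355,238),(333,230)]: print(at(p,[r0+v/4,c0+u/4],.027))
I=p["pixels"].astype(int);m=(I[:,:,2]>90)&(I[:,:,0]<40)&(I[:,:,1]<60)
n,l,st,ce=cv2.connectedComponentsWithStats(m.astype(np.uint8));k=1+st[1:,4].argmax();print(st[k],ce[k])
cn=max(cv2.findContours((l==k).astype(np.uint8),0,1)[0],key=len)
h=np.array([at(p,[y,x],.027)[:2] for x,y in cv2.convexHull(cn)[:,0]])
A=np.c_[2*h,np.ones(len(h))];z=np.linalg.lstsq(A,(h**2).sum(1),rcond=None)[0];print("circ",z[:2],np.sqrt(z[2]+z[:2]@z[:2]))
for r in finder.pinpoint("blue_top",p)[:1]: print(r,at(p,r["location"],.027))
```

```text
[0.56559224 0.07062919 0.04464338] [np.float64(250.38925426603413), np.float64(252.30415901314572)] [np.float64(236.95328893257675), np.float64(252.3745749491739)] 176 175
[0.56801603 0.07773682 0.027     ]
[0.56510407 0.07517292 0.027     ]
[ 218  192   80   71 3401] [259.84269333 222.45457218]
circ [0.56434343 0.07532115] 0.026468857973259922
{'location': [236.2, 255.9], 'confidence': 0.62} [0.56614876 0.07293311 0.027     ]
```

```bash
python3 -m crank '[[0.01,0.022,0,0,0,0,0],[0.01,0.022,0,0,0,0,0],[0.01,0.022,0.03,0,0,0,0],[0.01,0.022,0.06,0,0,0,0],[0.01,0.022,0.06,0,0,0,0],[0.01,0.022,0.06,0,0,0,0]]'
python3 -m crank '[[0,0,0.01,0,0,0,0],[0,0,0.02,0,0,0,0],[0,0,0.03,0,0,0,0],[0,0,0.03,0,0,0,0]]'
python3 -m crank '[[0,0,0.01,0,0,0,0],[0,0,0.02,0,0,0,0],[0,0,0.02,0,0,0,0]]'
```

```text
time: 5.95
eef_pos: [0.5647, 0.0743, 0.0344]
tcp_rot: [0.233, 0.973, -0.0, -0.0]
contact_force: [0.6, -0.0, 0.1]
opening: 0.002
time: 6.35
eef_pos: [0.5649, 0.0743, 0.0301]
tcp_rot: [0.233, 0.973, -0.0, -0.0]
contact_force: [0.1, -0.4, -0.3]
opening: -0.001
time: 6.65
eef_pos: [0.5651, 0.0743, 0.0273]
tcp_rot: [0.233, 0.973, 0.0, 0.0]
contact_force: [0.5, -0.1, 0.6]
opening: 0.002
```

```bash
for i in 1; do :; done
python3 -m crank '[[0,0,0.007,0,0,0,0],[0,0,0.013,0,0,0,0],[0,0,0.013,0,0,0,0]]'
python3 -m crank '[[0,0,0.007,0,0,0,0],[0,0,0.013,0,0,0,0],[0,0,0.013,0,0,0,0]]'
```

```text
time: 6.95
eef_pos: [0.5651, 0.0743, 0.0255]
tcp_rot: [0.233, 0.973, -0.0, 0.0]
contact_force: [-0.7, 0.1, 1.6]
opening: -0.001
time: 7.25
eef_pos: [0.5651, 0.0743, 0.0233]
tcp_rot: [0.233, 0.973, 0.0, 0.0]
contact_force: [-0.3, 0.1, 2.2]
opening: 0.001
```

```bash
python3 -m crank '[[0,0,0.007,0,0,0,0],[0,0,0.013,0,0,0,0],[0,0,0.013,0,0,0,0]]'
python3 -m crank '[[0,0,0.004,0,0,0,0],[0,0,0.007,0,0,0,0],[0,0,0.007,0,0,0,0]]'
```

```text
time: 7.55
eef_pos: [0.5651, 0.0743, 0.0213]
tcp_rot: [0.233, 0.973, 0.0, 0.0]
contact_force: [1.0, 0.8, 1.4]
opening: -0.001
time: 7.85
eef_pos: [0.5651, 0.0743, 0.0204]
tcp_rot: [0.233, 0.973, 0.0, 0.0]
contact_force: [-0.3, -0.4, 2.2]
opening: 0.002
```

Sliding friction is about 2–3 N. I'll keep going in steps of about 0.5 mm until the force shows the hard stop.

```bash
python3 -m crank '[[0,0,0.003,0,0,0,0],[0,0,0.003,0,0,0,0],[0,0,0.003,0,0,0,0]]'
```

```text
time: 8.15
eef_pos: [0.5651, 0.0743, 0.0201]
tcp_rot: [0.233, 0.973, 0.0, 0.0]
contact_force: [-0.8, -0.0, 3.1]
opening: 0.001
```

```bash
python3 -m crank '[[0,0,0.003,0,0,0,0],[0,0,0.003,0,0,0,0],[0,0,0.003,0,0,0,0]]'
```

```text
time: 8.45
eef_pos: [0.5651, 0.0743, 0.02]
tcp_rot: [0.233, 0.973, -0.0, -0.0]
contact_force: [-2.1, -0.2, 6.3]
opening: -0.004
```

```bash
python3 -m crank '[[0,0,0.003,0,0,0,0],[0,0,0.003,0,0,0,0],[0,0,0.003,0,0,0,0]]'
```

```text
time: 8.75
eef_pos: [0.5652, 0.0743, 0.02]
tcp_rot: [0.233, 0.973, -0.0, -0.0]
contact_force: [-3.7, -0.1, 7.8]
opening: -0.0
```

```bash
python3 -m crank '[[0,0,0.005,0,0,0,0],[0,0,0.005,0,0,0,0],[0,0,0.005,0,0,0,0]]'
```

```text
time: 9.05
eef_pos: [0.5652, 0.0743, 0.02]
tcp_rot: [0.233, 0.973, -0.0, -0.0]
contact_force: [-4.6, -0.8, 12.7]
opening: 0.002
```

Hard stop confirmed: z stays at 0.0200 while the force climbs to 12.7 N. Now I withdraw straight up by about 100 mm.

```bash
python3 -m crank '[[0,0,-0.02,0,0,0,0],[0,0,-0.05,0,0,0,0],[0,0,-0.15,0,0,0,0],[0,0,-0.3,0,0,0,0],[0,0,-0.5,0,0,0,0],[0,0,-0.68,0,0,0,0],[0,0,-0.68,0,0,0,0],[0,0,-0.68,0,0,0,0]]'
python3 - <<'E'
from h import *
for c in ["side","wrist"]:
    p=imaging.read_camera(c);save(p,c+"3.png")
    q=px(p,[.53,.066,.02]);r,cc=int(q[0]),int(q[1]);a=p["pixels"][max(r-75,0):r+75,max(cc-100,0):cc+100,::-1]
    cv2.imwrite("pics/%sz3.png"%c,cv2.resize(a,None,fx=4,fy=4,interpolation=2))
s=telemetry.get_state();print(s["eef_pos"],s["contact_force"],s["time"])
E
```

```text
time: 9.85
eef_pos: [0.5654, 0.0743, 0.1212]
tcp_rot: [0.233, 0.973, 0.0, 0.001]
contact_force: [0.1, 0.8, -0.5]
opening: 0.001
[0.56397415 0.07431845 0.11895827] [-0.28840621 -0.20682856 -0.40318982] 9.95
```

View pics/sidez3.png

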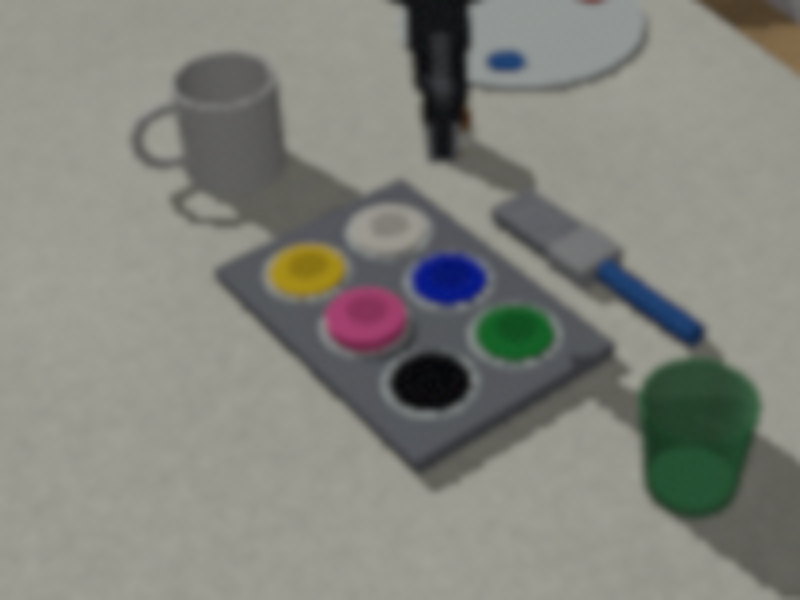

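View pics/wristz3.png

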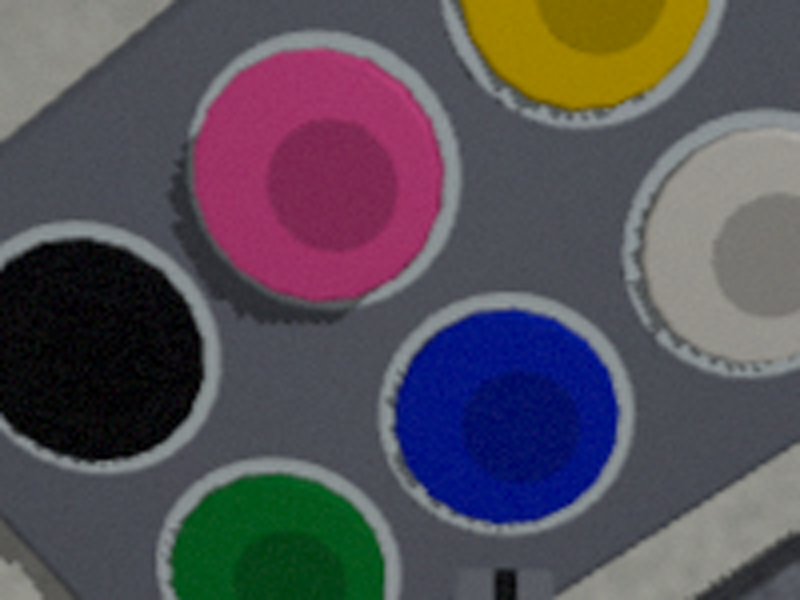

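In both views, blue (around (450, 278) in the side crop) sits as low as green and white. Pink (around (366, 318)) still stands up with a clear shadow, and nothing else has moved. Handing in.

```bash
python3 -c "
from plant import ticket; print(ticket.sign_off())"
```

```text
the job is handed in; nothing more can be done
None
```

The blue cake is pressed fully home and the job is handed in, at about 10 s of the 32 s allowed.

- **Press:** I lowered the closed fingertips at the cake's centre, about (0.565, 0.074). It slid down against about 2–3 N and stopped with its top at 0.020 m, the given home height. I kept pressing until the force read 12.7 N to confirm the stop, well under the 40 N limit.
- **Withdrawal:** I then raised the tool about 100 mm straight up, and the contact force returned to about zero.
- **Final pictures:** Blue sits level with its home neighbours, and pink still stands. The mug, jar and brush look unmoved. The fingers mostly hid the ink bottle in the last side view, but the arm never came near it.
- **Disagreements:** The cameras differed by about 3–5 mm on where blue was, so I corrected with a close wrist view before pressing. In the side and wrist views the trained networks sometimes gave a cake the wrong colour, so I checked the layout by eye.

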